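Overhang a sign panel for edge painting

ROBOT

A 6-joint arm with a two-finger parallel gripper is mounted at the origin on the work surface. World frame = base frame: x ahead of the robot, y to its left, z up, the work surface at z = 0. Lengths are in mm, angles in rad, forces in N, time in s.
With the tool pointing down it reaches from about 325 to 1000 mm from the base axis. Payload 5.1 kg.
Tool frame: the origin (TCP) lies between the finger pads; the fingertips stand 11 mm ahead of it and the grasp point (between the pads) lies 8 mm behind it; z points along the fingers, y is the line along which they close (so a half turn about z gives the same grasp; the last joint's range is limited). The gripper opens to 85 mm and grips with 20 to 120 N. Pads are 22 mm wide; open, the fingers measure 114 mm over their backs; the gripper's body (76 mm by 85 mm) begins 54 mm behind the grasp point. The pads swing forward as they close: fully open they stand 13 mm farther back than shut.
Start: joints at [1.137, 0.124, 1.65, -0, 1.367, -0.083], TCP at [223.392, 610.394, 242.322] pointing down, gripper open.
Joint ranges: [-2.61, 2.61], [-1.02, 2.33], [0.03, 2.71], [-1.35, 4.49], [0.32, 2.68], [-2.91, 2.91]. Speed limits (rad/s): [2.57, 2.57, 3.14, 3.14, 3.14, 3.14].

INTERFACE

Orientations are given as a unit quaternion [x, y, z, w].
In Python, from station import sense, capture, order gives the robot as it stands.
- The arm moves only by the shell command python3 -m jog 'ROWS' [FORCE]. ROWS is text: rows parted by semicolons, each of 5 numbers parted by spaces: the shift along the tool's x, y, z in mm, then the turn about the tool's z in degrees, then the closure, from 0 (fully open) to 1 (shut). A call has 1 to 12 rows; each row is the pose to reach, as a shift and turn from the pose commanded when the call began, along the tool's axes at that moment; what a row does not reach only later rows make up. A row lasts 1/10 s, in which the tool goes at most 50 mm and 8.59 degrees, less where a joint would pass 70% of its speed; a pose out of reach is approached as far as the arm can. A call with a gripper value outside its range is refused whole. The fingers move at their own pace and stop on an object; FORCE is the grip in N (left out, the last holds). Time passes only in rows, so rows that repeat a pose let the fingers close. It gives the time, the measured TCP pose, the force, the opening and the grip force at its end, in the units of the state.
- sense(): the state, without advancing time (a new reading comes with each control period).
- capture(name): name is "scene" or "side" or "wrist"; returns a dict with "pixels" (384x512x3 uint8, blue, green, red), "mtx" (3x3 intrinsics, pixels), "distortion" ([k1, k2, p1, p2, k3] as OpenCV has them; the pictures are not rectified), "R" (3x3) and "t" (3): a world point X has camera coordinates R X + t; the wrist camera has in their place "hand_eye" (4x4, takes a point from camera to tool coordinates, whose origin is the TCP and whose axes are the flange's). Camera axes: x right, y down, z forward; pixel columns grow to the right and rows downward; lengths in mm; the calibration is good to about 2 mm. A picture is of the moment at which its call begins: read the wrist's pose just before it. There is no depth.
- order.finish_job(): hands the job in; it is judged then, once.
The state is a dict: "t": time; "joints": joint angles; "qvel": joint speeds; "effort": joint torques, N m; "position": TCP position; "eef_rot": TCP orientation; "contact_force": force on the tool from outside, world axes, zero at the start; "ft_torque": the same for the moment, N m; "opening": opening from 0.0 (shut) to 1.0 (fully open); "grip_force": force on a finger pad.
Only numpy, scipy, OpenCV 4.12 (cv2) and the standard library are available. Lean on these libraries where they do the work, as an engineer would, in place of code of your own. Each camera call takes 0.05 s, during which the arm holds its last target. There are 200 camera calls.

TASK

On the low white-topped painting stand, push the rectangular wooden panel with your fingertips until it sticks out 3 cm past the stand's far long edge (the one away from the robot), lying flat with its front edge parallel to that edge, ready to have that edge painted. Only slide it, never pick it up, and leave the round blank, the pot and everything else where they are. Move clear when it is done.

Things in the scene. Friction and masses are not known exactly. Their poses are not given: they have to be found in the camera images.
- panel: Rectangular wooden panel lying loose and flat on the stand, 110 mm (its x) by 130 mm (its y) by 8 mm thick, about 90 g. Origin: centre of its underside. Its +x side is the front edge, which faces the stand's far edge, at first turned by up to 0.3 rad. It slides with ordinary friction and stops when no longer pushed.
- panel_center (a point): Centre of the rectangular panel, half-way up its thickness (4 mm above the stand's top when flat). Axes as the panel's.
- panel_front (a point): Middle of the panel's front (+x) edge face, half-way up its thickness, 55 mm from the panel's centre. Axes as the panel's.
- riser_far_edge (a point): Middle of the far top edge of the painting stand. x points outward, square off the edge (away from the robot), y runs along the edge, z up. The overhang is the x of panel_front in this frame. The stand is fixed to the table: a flat white top 280 mm (x) by 520 mm (y), 60 mm above the table, on plywood legs; its top reaches 280 mm back from this edge. The panel, the round blank and the small pot lie side by side along y on it, about 160 mm from centre to centre, in any order.
- flask: Lilac drinks flask, 68 mm across, 190 mm tall, on the table to the right. Origin: centre of its underside. Leave alone.
- paint: Blue paint bottle, 54 mm across, 140 mm tall, on the table to the left. Origin: centre of its underside. Leave alone.
- cup: Dark red cup, 80 mm across, 100 mm tall, on the table to the right. Origin: centre of its underside. Leave alone.
- plate: White plate, 140 mm across, 22 mm tall, on the table right of the stand, near the robot. Origin: centre of its underside. Leave alone.
- gluegun: Yellow glue gun lying on the table left of the stand, near the robot, about 130 x 120 mm, 32 mm tall. Origin: on the underside of its barrel. Leave alone.
- disc: Round wooden blank lying flat on the stand, 110 mm across, 8 mm thick, same wood as the panel. Origin: centre of its underside. Leave alone.
- pot: Small closed grey pot with a white lid standing on the stand, 56 mm across, 45 mm tall. Origin: centre of its underside. Leave alone.
Mind the look-alikes: they are no part of the job. What is shaped like the panel but red is not meant.

How it is judged (in metres and radians):
At the end, for the whole second after the job is handed in: The panel lies flat and still on the stand, the middle of its front edge 30 mm (22 to 38) beyond the stand's far edge and its front edge parallel to that edge within 0.12 rad (x of panel_front in the frame of riser_far_edge between 0.022 and 0.038 m and angle between the y axis of panel and the y axis of riser_far_edge, either way round below 0.12 rad and z of panel_center in the frame of riser_far_edge between -0.003 and 0.009 m and angle between panel's own z axis and vertical below 0.05 rad and linear speed of panel below 0.01 m/s); the robot touches nothing.
It fails at once if the panel is lifted off the stand (more than 10 mm) (z of panel_center in the frame of riser_far_edge above 0.014 m).
It fails at once if the panel tips (more than 0.25 rad) or falls off the stand (angle between panel's own z axis and vertical above 0.25 rad or z of panel_center in the frame of riser_far_edge below -0.015 m).
It fails at once if the round blank or the pot on the stand is moved more than 15 mm or tipped over (distance of any of disc, pot from where it was at the start of the episode above 0.015 m or angle between pot's own z axis and vertical above 0.5 rad).
It fails at once if something else on the table is moved more than 30 mm or tipped over (distance of any of flask, paint, cup, plate, gluegun from where it was at the start of the episode above 0.03 m or angle between any of flask, paint, cup, plate, gluegun's own z axis and vertical above 0.5 rad).
It also fails if it takes over 40 s, if anything falls off the work surface, if the arm or the gripper's body presses on something with over 40 N, if the wrist force passes 120 N, or if a joint passes its speed limit or range.

## Working session

There is one attempt and no reset: what is moved stays moved. The work goes in short steps, Python scripts to look and compute and a shell command to move; the robot and the scene stay as the last step left them, time stands still between calls to the robot, and variables do not carry over. Pictures are saved under pics/ and viewed, at most 10 in all, crops included, and the job is handed in when it is done.

```bash
mkdir -p pics
cat > h.py <<'E'
import numpy as np, cv2
from station import sense, capture, order
def snap(n,f):
    c=capture(n); cv2.imwrite('pics/'+f+'.png',c['pixels']); np.save('pics/'+f+'.npy',c,allow_pickle=True); return c
def load(f): return np.load('pics/'+f+'.npy',allow_pickle=True).item()
def w(c,px,z):
    u=cv2.undistortPoints(np.array(px,float).reshape(-1,1,2),np.array(c['mtx']),np.array(c['distortion'])).reshape(-1,2)
    R=np.array(c['R']);t=np.array(c['t']).ravel();o=-R.T@t
    d=np.c_[u,np.ones(len(u))]@R
    return o+d*((z-o[2])/d[:,2])[:,None]
E
python3 - <<'E'
from h import *
a=snap('scene','s0');b=snap('side','d0')
cv2.imwrite('pics/both.png',cv2.resize(np.vstack([a['pixels'],b['pixels']]),(400,600)))
for c in(a,b):print(-np.array(c['R']).T@np.array(c['t']).ravel())
print(sense())
E
```

```text
[1267.68533284  753.69736391  897.89313716]
[-123.99115679 -836.61252156  824.55141204]
{'t': 0.1, 'joints': array([ 1.13736394e+00,  1.24441055e-01,  1.65152156e+00,  1.54999459e-05,
        1.36750197e+00, -8.26009522e-02]), 'qvel': array([-8.45942262e-04, -7.02426377e-05, -3.79778401e-03, -1.07453116e-03,
       -8.27385091e-04,  1.71054829e-03]), 'effort': array([ 1.00331970e-03, -4.24931431e+01, -3.66652286e+01,  5.98981728e-05,
        3.92066751e-03,  6.53422745e-06]), 'position': array([223.19445642, 609.92080496, 241.18455304]), 'eef_rot': array([ 1.74518960e-01,  9.84653369e-01, -9.03047407e-04, -2.46161998e-04]), 'contact_force': array([-0.60873705, -0.06521103,  0.98097265]), 'ft_torque': array([-0.0581974 ,  0.030462  ,  0.01871971]), 'grip_force': 0.0, 'opening': 1.0038726367575017}
```

View pics/s0.png

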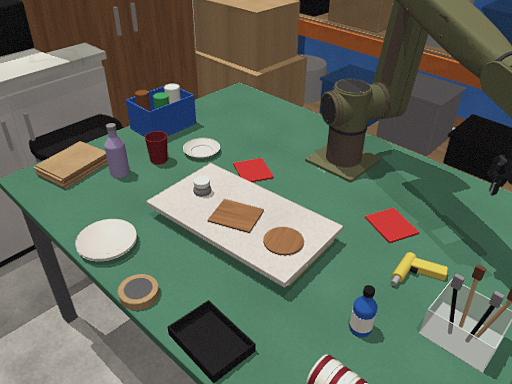

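View pics/d0.png

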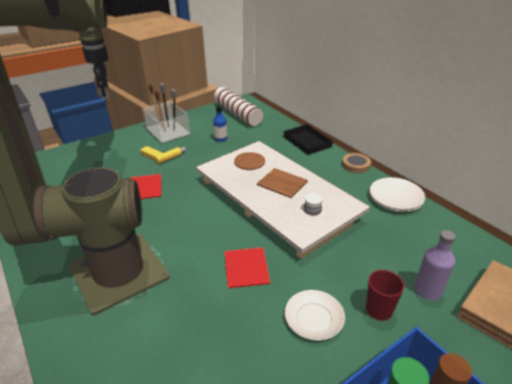

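The panel is at scene (236,215), with the disc at (284,240) and the pot at (202,186). In the side view they are at (283,182), (249,160) and (313,203). The look-alikes are red sheets at scene (253,170) and (391,224) and a wooden stack at (72,163), none of which lie on the stand. The brown rectangle on the stand fits, so I'll confirm it in one enlarged crop.

Run:
```python
from h import *
a=load('s0')['pixels'][160:290,145:345];cv2.imwrite('pics/c1.png',cv2.resize(a,None,fx=4,fy=4,interpolation=2))
a=load('d0')['pixels'][140:255,190:370];cv2.imwrite('pics/c2.png',cv2.resize(a,None,fx=4,fy=4,interpolation=2))
```

```text
(no output)
```

View pics/c1.png

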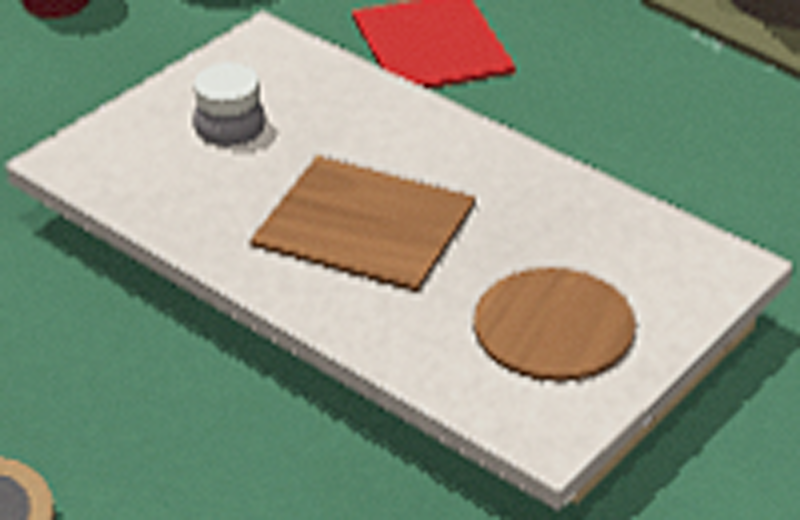

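View pics/c2.png

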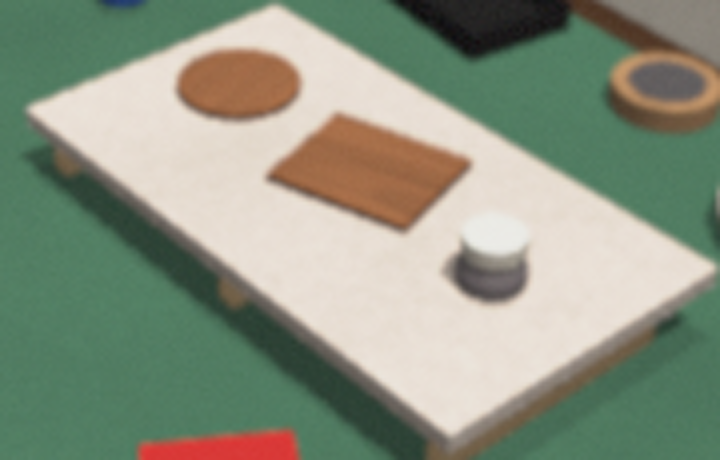

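Crop c1 confirms one brown rectangle with panel corners (251,243), (417,290), (474,198) and (318,157). The stand corners there are (8,166), (562,500), (792,264) and (264,12), and the disc centre is (555,322). Crop c2 agrees.

Run:
```python
from h import *
np.set_printoptions(precision=1,suppress=True)
f=lambda p,o:(np.array(p,float)+.5)/4-.5+o
def rep(c,o,st,pa,di,lid):
    S=w(c,f(st,o),60)[:,:2];P=w(c,f(pa,o),68)[:,:2]
    print('stand FR FL NL NR',S.tolist(),'sides',np.linalg.norm(S-np.roll(S,-1,0),axis=1))
    e=S[1]-S[0];print(' edge mid',(S[0]+S[1])/2,'ang',np.degrees(np.arctan2(-e[0],e[1])))
    print('panel FR FL BL BR',P.tolist(),'sides',np.linalg.norm(P-np.roll(P,-1,0),axis=1),P.mean(0))
    e=P[1]-P[0]+P[2]-P[3];print(' ang',np.degrees(np.arctan2(-e[0],e[1])))
    print('disc',w(c,f([di],o),68),'pot',w(c,f([lid],o),105))
rep(load('s0'),[145,160],[(8,166),(562,500),(792,264),(264,12)],[(251,243),(417,290),(474,198),(318,157)],(555,322),(227,82))
rep(load('d0'),[190,140],[(718,266),(275,5),(28,108),(450,442)],[(470,162),(340,114),(268,177),(405,229)],(239,82),(495,237))
```

```text
stand FR FL NL NR [[694.1378540473743, -239.6217024968837], [658.6294066478456, 280.72098347972735], [375.78306651433695, 253.26850310264933], [414.7257487316763, -262.85528366263657]] sides [521.6 284.2 517.6 280.4]
 edge mid [676.4  20.5] ang 3.903840647886871
panel FR FL BL BR [[632.8351403849903, -32.261662998362], [587.2190895997877, 87.41390450496192], [485.08817862698584, 45.98739306351081], [530.3483828385738, -72.23995243054401]] sides [128.1 110.2 126.6 110. ] [558.9   7.2]
 ang 20.906298311658713
disc [[546.1 177.2  68. ]] pot [[ 546.4 -154.3  105. ]]
stand FR FL NL NR [[694.2585204213578, -243.2710201938429], [652.3520184752558, 273.3319209955098], [376.47095621317976, 251.06838436234534], [411.1218207199233, -270.11662901585146]] sides [518.3 276.8 522.3 284.4]
 edge mid [673.3  15. ] ang 4.637642534771273
panel FR FL BL BR [[624.7931002829133, -40.40772993680105], [581.8641266517911, 77.51232285769606], [479.6686326334457, 37.63363656655008], [525.7763991475806, -79.81595246122004]] sides [125.5 109.7 126.2 106.6] [553.   -1.3]
 ang 20.72086478736403
disc [[540.9 169.4  68. ]] pot [[ 540.9 -162.1  105. ]]
```

Both views agree. The stand is yawed about 4.2°, and the panel about 20.8° with its centre near (556,3). I'll push with the open gripper as a two-finger fence parallel to the edge, which squares the panel as it goes. First I move behind the panel.

```bash
cat >> h.py <<'E'
from scipy.spatial.transform import Rotation as Ro
def go(x,y,z,head):
    s=sense();R=Ro.from_quat(s['eef_rot']).as_matrix()
    h=np.degrees(np.arctan2(R[1,0],R[0,0]))
    print('t',s['t'],'pos',s['position'].round(1),'head',h.round(2),'F',s['contact_force'].round(1))
    print('shift',(R.T@(np.array([x,y,z])-s['position'])).round(1),'turn',round(-((head-h+180)%360-180),2))
E
python3 -m jog '-416 -503 0 -24.2 0;-416 -503 0 -24.2 0;-416 -503 0 -24.2 0;-416 -503 0 -24.2 0;-416 -503 0 -24.2 0;-416 -503 0 -24.2 0;-416 -503 0 -24.2 0;-416 -503 0 -24.2 0;-416 -503 0 -24.2 0;-416 -503 0 -24.2 0;-416 -503 0 -24.2 0;-416 -503 0 -24.2 0'
python3 -c "from h import *;go(441,-5,110,184.2)"
```

```text
t: 1.3
position: [423.5, 42.8, 242.1]
eef_rot: [-0.036, 0.999, 0.0, 0.0]
contact_force: [0.8, 0.4, -0.5]
opening: 0.997
grip_force: 0.0
t 1.3 pos [423.5  42.8 242.1] head -175.9 F [ 0.8  0.4 -0.5]
shift [-14.  -48.9 132.1] turn -0.1
```

```bash
python3 -m jog '-14 -49 0 0 0;-14 -49 40 0 0;-14 -49 90 0 0;-14 -49 140 0 0;-14 -49 140 0 0;-14 -49 140 0 0;-14 -49 140 0 0'
python3 - <<'E'
from h import *
go(441,-5,80,184.2)
c=snap('side','d1')['pixels'][130:250,190:350];b=snap('wrist','w1')['pixels']
cv2.imwrite('pics/m1.png',np.vstack([cv2.resize(c,(400,300)),cv2.resize(b,(400,300))]))
E
```

```text
t: 2.0
position: [443.2, -3.2, 105.5]
eef_rot: [-0.036, 0.999, -0.0, 0.002]
contact_force: [-0.3, -0.5, 0.3]
opening: 1.006
grip_force: 0.0
t 2.0 pos [443.2  -3.2 105.5] head -175.87 F [-0.3 -0.5  0.3]
shift [ 2.5 -1.6 25.5] turn -0.07
```

View pics/m1.png

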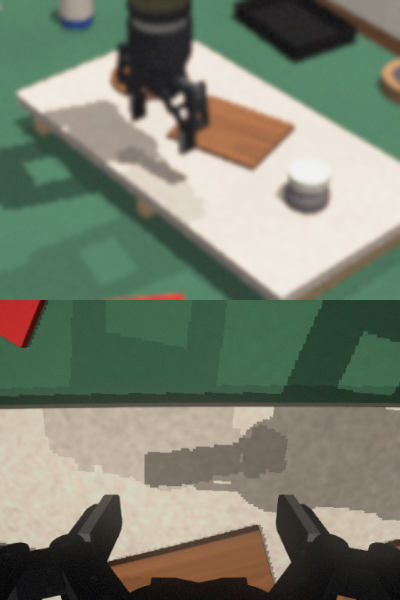

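The wrist view shows the fingers square to the stand's near edge, with the panel's back-left corner at (262,527), only just inside the left finger at (285,500). I'll narrow the opening so both fingers bear on the back edge, then feel for the stand top.

```bash
python3 -m jog '3 -2 10 0 0.35;3 -2 20 0 0.35;3 -2 26 0 0.35;3 -2 26 0 0.35;3 -2 26 0 0.35;3 -2 26 0 0.35'
python3 -m jog '0 0 1 0 0.35;0 0 2 0 0.35;0 0 3 0 0.35;0 0 4 0 0.35;0 0 4 0 0.35;0 0 4 0 0.35'
```

```text
t: 2.7
position: [438.4, -5.3, 76.5]
eef_rot: [-0.036, 0.999, -0.0, 0.0]
contact_force: [0.5, -0.2, 0.6]
opening: 0.651
grip_force: 0.0
t: 3.3
position: [438.2, -5.3, 72.3]
eef_rot: [-0.036, 0.999, -0.0, -0.0]
contact_force: [0.6, -0.4, 0.6]
opening: 0.652
grip_force: 0.0
```

```bash
python3 -m jog '0 0 1 0 0.35;0 0 2 0 0.35;0 0 2 0 0.35;0 0 2 0 0.35'
python3 -m jog '0 0 1 0 0.35;0 0 2 0 0.35;0 0 2 0 0.35;0 0 2 0 0.35'
```

```text
t: 3.7
position: [438.2, -5.3, 70.3]
eef_rot: [-0.036, 0.999, 0.0, -0.0]
contact_force: [1.0, 0.8, -0.0]
opening: 0.647
grip_force: 0.0
t: 4.1
position: [438.2, -5.3, 68.3]
eef_rot: [-0.036, 0.999, 0.0, -0.0]
contact_force: [-0.3, 0.2, 0.1]
opening: 0.651
grip_force: 0.0
```

```bash
python3 -m jog '0 0 1 0 0.35;0 0 1 0 0.35;0 0 1 0 0.35'
python3 -m jog '0 0 1 0 0.35;0 0 1 0 0.35;0 0 1 0 0.35'
```

```text
t: 4.4
position: [438.2, -5.3, 67.3]
eef_rot: [-0.036, 0.999, 0.0, -0.0]
contact_force: [-1.2, -0.6, 0.1]
opening: 0.648
grip_force: 0.0
t: 4.7
position: [438.4, -5.3, 66.9]
eef_rot: [-0.036, 0.999, -0.0, -0.0]
contact_force: [-2.6, 0.1, 5.6]
opening: 0.653
grip_force: 2.7
```

```bash
python3 -m jog '0 0 1 0 0.35;0 0 1 0 0.35;0 0 1 0 0.35'
python3 - <<'E'
from h import *
s=snap('side','d2')['pixels'][150:250,200:300];cv2.imwrite('pics/m2.png',cv2.resize(s,(600,600),interpolation=2))
E
```

```text
t: 5.0
position: [438.4, -5.3, 66.9]
eef_rot: [-0.036, 0.999, 0.0, -0.0]
contact_force: [-5.9, 0.4, 12.3]
opening: 0.65
grip_force: 6.2
```

View pics/m2.png

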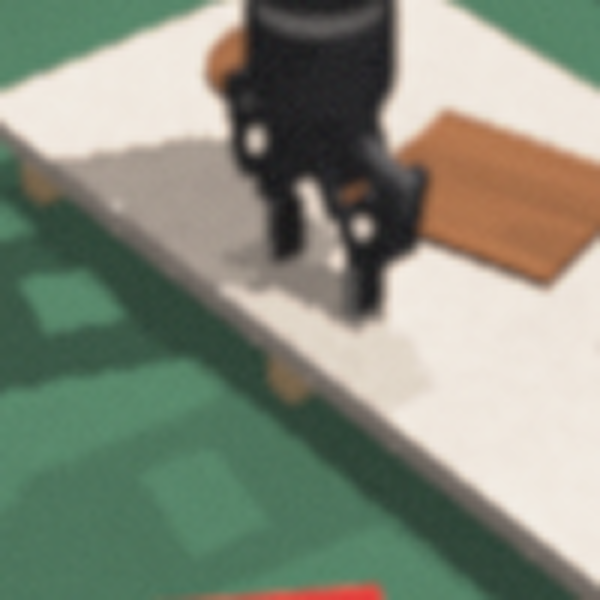

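The tips touch the stand at TCP z 66.9. I'll raise them about 3.5 mm and push gently along tool −x.

```bash
python3 -m jog '0 0 -5 0 0.35;0 0 -5 0 0.35;-6 0 -5 0 0.35;-12 0 -5 0 0.35;-18 0 -5 0 0.35;-24 0 -5 0 0.35;-30 0 -5 0 0.35;-36 0 -5 0 0.35;-42 0 -5 0 0.35;-48 0 -5 0 0.35;-54 0 -5 0 0.35;-60 0 -5 0 0.35'
python3 -m jog '-5 0 0 0 0.35;-10 0 0 0 0.35;-15 0 0 0 0.35;-20 0 0 0 0.35;-25 0 0 0 0.35;-30 0 0 0 0.35;-35 0 0 0 0.35;-40 0 0 0 0.35;-45 0 0 0 0.35;-50 0 0 0 0.35;-50 0 0 0 0.35;-50 0 0 0 0.35'
python3 - <<'E'
from h import *
go(584,6,70,184.2)
s=snap('scene','s3')['pixels'][160:290,145:345];cv2.imwrite('pics/m3.png',cv2.resize(s,None,fx=4,fy=4,interpolation=2))
snap('side','d3')
E
```

```text
t: 6.25
position: [498.5, -0.9, 70.3]
eef_rot: [-0.036, 0.999, 0.0, -0.0]
contact_force: [-0.6, 1.2, -0.6]
opening: 0.652
grip_force: 0.2
t: 7.45
position: [548.1, 2.6, 70.3]
eef_rot: [-0.036, 0.999, -0.0, 0.0]
contact_force: [0.4, -0.8, -0.3]
opening: 0.65
grip_force: 0.0
t 7.45 pos [548.1   2.6  70.3] head -175.89 F [ 0.4 -0.8 -0.3]
shift [-36.1   0.9   0.3] turn -0.09
```

View pics/m3.png

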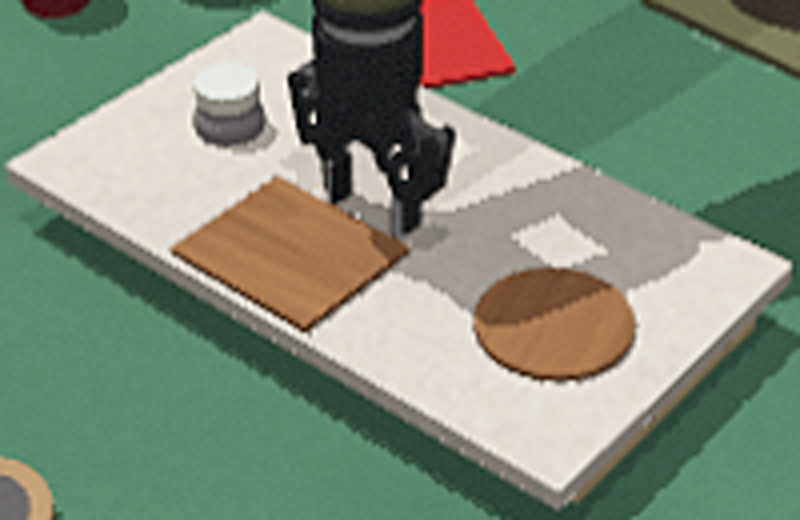

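The panel is squared and still short of the edge. Its corners are FR (172,247), FL (306,328), BL (409,250) and BR (277,179), and the fingers stand on the left part of its back edge.

Run:
```python
from h import *
c=load('s3');o=np.array([145,160])
f=lambda p:(np.array(p,float)+.5)/4-.5+o
S=w(c,f([(8,166),(562,500)]),60)[:,:2];P=w(c,f([(172,247),(306,328),(409,250),(277,179)]),68)[:,:2]
e=(S[1]-S[0]);e/=np.linalg.norm(e);u=np.array([e[1],-e[0]]);m=S.mean(0)
fr=lambda q:np.c_[(q-m)@u,(q-m)@e].round(1)
print('panel in edge frame',fr(P).tolist(),'tcp',fr(np.array([[548.1,2.6]])),'sides',np.linalg.norm(P-np.roll(P,-1,0),axis=1))
d=P[1]-P[0]+P[2]-P[3];print(np.degrees(np.arctan2(-d[0],d[1])))
```

```text
panel in edge frame [[-7.8, -89.1], [-7.1, 41.1], [-113.4, 40.7], [-112.5, -87.3]] tcp [[-129.2   -9.2]] sides [130.18821742 106.31046515 127.98489178 104.67730402]
3.927283456622428
```

```bash
python3 -m jog '-4 0 0 0 0.35;-8 0 0 0 0.35;-12 0 0 0 0.35;-16 0 0 0 0.35;-20 0 0 0 0.35;-24 0 0 0 0.35;-28 0 0 0 0.35;-31 0 0 0 0.35;-31 0 0 0 0.35;-31 0 0 0 0.35'
python3 - <<'E'
from h import *
go(584,6,70,184.2)
s=snap('scene','s4')['pixels'][180:280,140:260];a=cv2.resize(s,(720,600),interpolation=2);cv2.imwrite('pics/m4.png',a)
snap('side','d4')
E
```

```text
t: 8.55
position: [579.0, 4.8, 70.3]
eef_rot: [-0.036, 0.999, -0.0, 0.0]
contact_force: [-0.1, 0.3, -0.5]
opening: 0.649
grip_force: 0.0
t 8.55 pos [579.    4.8  70.3] head -175.89 F [-0.1  0.3 -0.5]
shift [-5.1  0.8  0.3] turn -0.09
```

View pics/m4.png

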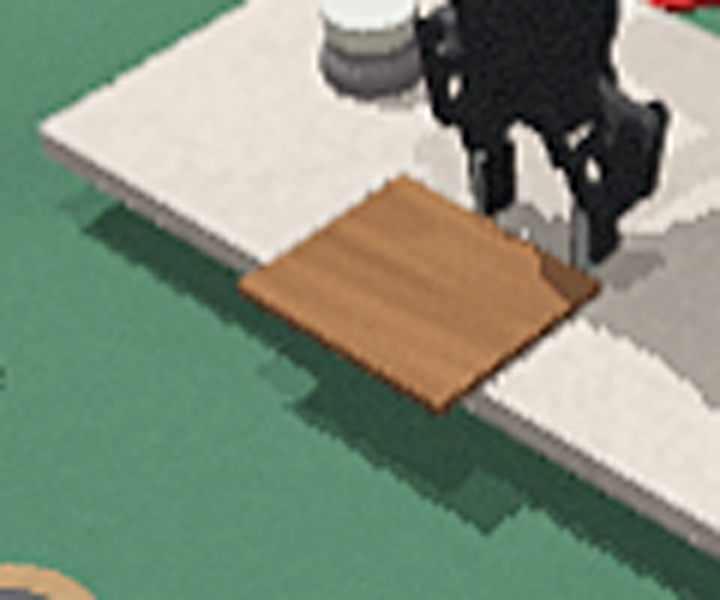

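The panel now overhangs and is parallel to the edge. In this crop its corners are FR (239,284), FL (439,408), BL (600,288) and BR (405,175).

Run:
```python
from h import *
c=load('s4')
S=w(c,(np.array([(8,166),(562,500)])+.5)/4-.5+[145,160],60)[:,:2];P=w(c,(np.array([(239,284),(439,408),(600,288),(405,175)])+.5)/6-.5+[140,180],68)[:,:2]
e=(S[1]-S[0]);e/=np.linalg.norm(e);u=np.array([e[1],-e[0]]);m=S.mean(0)
q=np.c_[(P-m)@u,(P-m)@e];print(q.round(1).tolist(),'centre',q.mean(0))
d=P[1]-P[0]+P[2]-P[3];print(np.degrees(np.arctan2(-d[0],d[1])))
# second check: side camera colour segmentation, panel top face & stand corners seen at start
c=load('d4');S=w(c,(np.array([(718,266),(275,5)])+.5)/4-.5+[190,140],60)[:,:2]
e=(S[1]-S[0]);e/=np.linalg.norm(e);u=np.array([e[1],-e[0]]);m=S.mean(0)
h=cv2.cvtColor(c['pixels'],cv2.COLOR_BGR2HSV)
k=cv2.inRange(h,(3,90,60),(18,220,255));k[:,:265]=0;k[:150]=0;k[205:]=0;k[:,325:]=0
n,l,st,ce=cv2.connectedComponentsWithStats(k);i=1+st[1:,4].argmax();print(st[i])
p=np.argwhere(l==i)[:,::-1];W=w(c,p,68)[:,:2];x=(W-m)@u;y=(W-m)@e
print('side: x range',np.percentile(x,[.5,2,98,99.5]).round(1),'y',np.percentile(y,[1,99]).round(1))
```

```text
[[23.6, -89.0], [24.2, 40.1], [-82.4, 40.6], [-84.5, -87.9]] centre [-29.78561345 -24.01524848]
3.288066276627046
[297 163  28  27 469]
side: x range [-86.3 -84.1  22.   23.6] y [-87.3  17.9]
```

Scene and side both put the front about 24–25 mm out, so I'll push 5 mm more, back off and lift clear.

```bash
python3 -m jog '-2 0 0 0 0.35;-4 0 0 0 0.35;-5 0 0 0 0.35;-5 0 0 0 0.35;-5 0 0 0 0.35'
python3 -m jog '5 0 0 0 0.35;15 0 0 0 0.35;30 0 0 0 0.35;30 0 -30 0 0.35;30 0 -70 0 0.35;30 0 -110 0 0.35;30 0 -150 0 0.35;30 0 -150 0 0.35;30 0 -150 0 0.35'
python3 - <<'E'
from h import *
c=snap('scene','s5');s=c['pixels'][180:280,140:260];cv2.imwrite('pics/m5.png',cv2.resize(s,(720,600),interpolation=2))
E
```

```text
t: 9.15
position: [584.0, 5.1, 70.4]
eef_rot: [-0.036, 0.999, -0.0, 0.0]
contact_force: [0.1, -0.2, -0.6]
opening: 0.652
grip_force: 0.0
t: 10.05
position: [553.9, 2.9, 221.7]
eef_rot: [-0.036, 0.999, -0.0, 0.001]
contact_force: [-1.3, 1.4, -1.1]
opening: 0.65
grip_force: 0.0
```

View pics/m5.png

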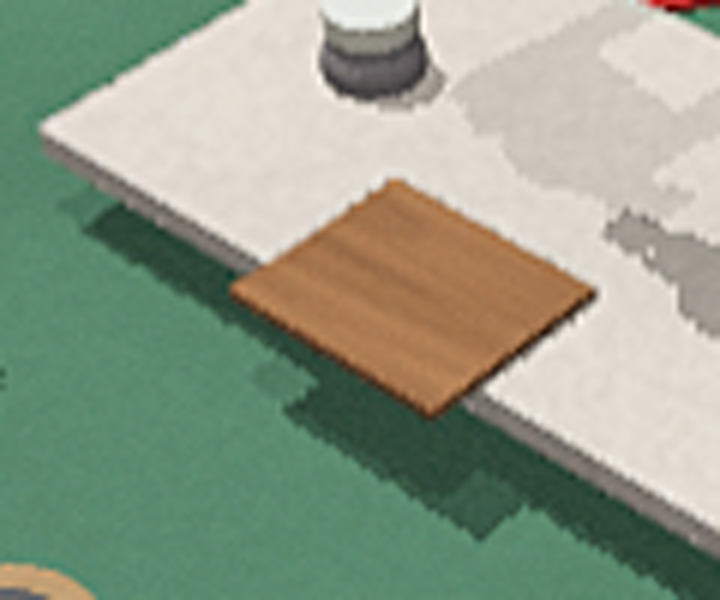

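The panel is flat with the gripper clear. Its corners are FR (230,290), FL (432,413), BL (597,293) and BR (395,180).

Run:
```python
from h import *
c=load('s5')
S=w(c,(np.array([(8,166),(562,500)])+.5)/4-.5+[145,160],60)[:,:2];P=w(c,(np.array([(230,290),(432,413),(597,293),(395,180)])+.5)/6-.5+[140,180],68)[:,:2]
e=(S[1]-S[0]);e/=np.linalg.norm(e);u=np.array([e[1],-e[0]])
x=(P-S.mean(0))@u;print(x,x.mean()+55)
if 27<x.mean()+55<33: print(order.finish_job())
```

```text
[ 29.20126996  28.45175337 -78.79044595 -78.59601173] 30.066641411607314
the job is handed in; nothing more can be done
None
```

The panel now sticks out about 30 mm past the stand's far edge, flat and parallel to it, with the arm clear; I handed the job in at about 10 s, and no verdict came back.

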